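# Nip up the preserving-pot lid nuts by quarter turns with the key

### The arm

A 6-joint arm with a two-finger parallel gripper is mounted at the origin on the work surface. World frame = base frame: x ahead of the robot, y to its left, z up, the work surface at z = 0. Lengths are in m, angles in rad, forces in N, time in s.
With the tool pointing down it reaches from about 0.2 to 0.875 m from the base axis. Payload 3.4 kg.
Tool frame: the origin (TCP) lies between the finger pads; the fingertips stand 25 mm ahead of it and the grasp point (between the pads) lies 6 mm ahead of it (r.nose_length is the z of the fingertips in the tool frame, in m); z points along the fingers, x is the direction in which the jaws open and shut, and the axes are right-handed (so a half turn about z gives the same grasp; the last joint's range is limited). The gripper opens to 94 mm and grips with 3 to 60 N. Pads are 16 mm wide; open, the fingers measure 119 mm over their backs; the gripper's body (75 mm by 177 mm) begins 78 mm behind the grasp point.
Start: joints at [-1.361, 0.276, 1.505, -0, 1.361, -0.121], TCP at [0.187, -0.544, 0.23] pointing down, gripper open.
Joint ranges: [-2.89, 2.89], [-0.75, 2.08], [0.22, 2.7], [-1.18, 4.32], [0.11, 2.71], [-2.7, 2.7]. Speed limits (rad/s): [2.57, 2.57, 3.14, 3.14, 3.14, 3.14].

### API

Orientations are given as a unit quaternion [w, x, y, z].
In Python, from plant import r, gripper_to, inverse_kinematics, vision, models, telemetry gives the robot as it stands. Calls block until the motion is done:
- r.move_to(position, orientation): joint-space move of the TCP to a pose.
- r.move_l(position, rot=None, vel=0.15, guard=None): straight line of the TCP; rot=None keeps the orientation; vel is the mean speed in m/s. With guard (N) it stops when the force on the tool has changed by that much, and returns True; else False.
- r.movej(angles): joint-space move.
- gripper_to(opening, f_grip=None): finger opening in m; f_grip is the grip in N (None keeps the last); returns when the fingers have stopped.
- r.hold(seconds).
- inverse_kinematics(position, orientation): joint angles nearest the present ones, or None.
- vision.snapshot(name): name is "side" or "top" or "wrist"; returns the picture (384x512x3 uint8, red, green, blue); there is no depth.
- vision.get_calibration(name): a dict with "fx", "fy", "cx", "cy" (pixels), "position" and "orientation" of the camera in the world. Camera axes: x right, y down, z forward; pixel columns grow to the right and rows downward; lengths in m; the calibration is good to about 2 mm. A picture is of the moment at which its call begins: read the wrist's pose just before it. get_calibration takes no time and is no camera call; for the wrist camera it gives the pose at the moment of the call.
A pose or a line that the arm cannot do raises r.PlanningError and nothing moves.
- r.sign_off(): hands the job in, once; it reports no verdict.
Trained networks look in the newest picture that a camera, given by its name, has taken for a name from the list of things; names that differ only in an ending like _2 or _b are one class to them, and where a whole thing is asked for, a point or a joint stands for the part that bears it (a point fixed in the world has none). Each returns a list of dicts, best first, with "score" (0 to 1); they miss things now and then, are a little off and sometimes report something else, mostly with a low value. They report only what shows in the picture. A call takes as long as a camera call. They do not tell look-alikes from the thing itself.
- models.boxes_of(thing, camera): "at" ([x, y, z] in m, in world coordinates, good to about 4 mm: the middle of the surface that is visible of it).
- models.regions_of(thing, camera): "pixels" (384x512 bool, what is visible of it).
- models.mark_of(thing, camera): "at" ([x, y, z] in m, in world coordinates, good to about 4 mm: a listed point, or the origin of a listed thing).
Readings, each from a call of its own:
- telemetry.current_t(): time.
- telemetry.current_joints(): joint angles.
- telemetry.current_dq(): joint speeds.
- telemetry.current_joint_efforts(): joint torques, N m.
- telemetry.current_ee_pos(): TCP position.
- telemetry.current_tool_rot(): TCP orientation.
- telemetry.current_wrist_force(): force on the tool from outside, world axes, zero at the start.
- telemetry.current_torque(): the same for the moment, N m.
- telemetry.current_opening(): finger opening in m.
Only numpy, scipy, OpenCV 4.12 (cv2) and the standard library are available. Lean on these libraries where they do the work, as an engineer would, in place of code of your own. Each camera call takes 0.05 s, during which the arm holds its last target. There are 200 camera calls.

### The job

Take the orange-handled key and, with the key only, tighten the lid nut beside the red spot by two quarter turns clockwise, then the next nut clockwise round the rim by one quarter turn, and leave the third nut as it is. The bolts float in their slots, so feel the key gently down over each nut without ramming it, and at the end stand the key back upright in its wooden block and let go; leave the other things on the shelf alone.

Things in the scene. Friction and masses are not known exactly. Their poses are not given: they have to be found in the camera images.
- pot: Low aluminium preserving pot, fixed, on a wooden pot stand; 248 mm across, flat rim top 112 mm above its origin (underside centre; z up). Its x axis points from the centre to nut A, beside the red spot (30 mm disc on the lid). Clockwise from above: nut A, nut B (120 degrees on), nut C. Middle knob 33 mm above the rim top; black loop handles on the pot's +y and -y sides, 24 mm or more below the rim top, out to 154 mm.
- slot_a (a point): Centre of nut A's radial slot, on the rim top, 100 mm from the pot's axis. The bolt floats: the nut's axis may stand anywhere up to 9 mm inwards or outwards of this point along the pot's radius (never sideways); where is not given. It shifts along the slot under about 5 N. Site axes as the pot's. The nut's shape: see slot_b.
- slot_b (a point): The same for nut B. All nuts: brass, square, 17 mm across the flats, straight up to 17 mm above the rim top, then tapering to 12.6 mm square at the top, 21 mm above the rim top; on a 25 mm round washer 2 mm thick. At joint value 0 two flats are square to the pot's radius through the nut.
- slot_c (a point): The same for nut C.
- nut_a (a joint): Angle of nut A about its upright axis, rad, 0 at the start, growing clockwise seen from above. Stiff all the way: about 0.12 N m. A quarter turn is 1.571.
- nut_b (a joint): The same for nut B.
- nut_c (a joint): The same for nut C, which is to stay as it is.
- key_grip (a point): Centre of the orange grip of the loose upright key (about 130 g), 78 mm above its bottom. Grip: bar 46 mm long (x), 14 thick (y), 44 high. Below: 14 mm round stem, then a socket 26.6 mm square outside, 32 high, with an 18.6 mm square bore 17 mm deep, sides along x and y. It fits a nut in four positions, about 0.1 rad play each way; fully down, its bottom is 4 mm above the rim top.
- block: Wooden block, fixed, 56 mm square and 34 mm high, with a square pocket 38 mm wide, its floor 9 mm above the shelf, in which the key stands upright (key sides roughly parallel to the block's). Origin: underside centre; x and y along its sides.
- key: The key itself. Origin: centre of its bottom; axes as key_grip's.
There are look-alikes about, which are no part of the job. There is more than one size of the key; the job needs the largest. Several things look just like the block: the one meant starts farthest to the robot's left.

How it is judged:
By the outcome, as a careful person would: the job done as asked, in the order asked, and still so for the second after the job is handed in, with the robot touching nothing.
It also fails if it takes over 72 s, if anything falls off the work surface, if the arm or the gripper's body presses on something with over 40 N, if the wrist force passes 120 N, or if a joint passes its speed limit or range.

## Working session

There is one attempt and no reset: what is moved stays moved. The work goes in short steps, each a Python script; the robot and the scene stay as the last script left them, time stands still between calls to the robot, and variables do not carry over. Pictures are saved under pics/ and viewed, on a budget of 10 in all, crops included, one or two more only if the job needs it, and the job is handed in when it is done.

```bash
ls; mkdir -p pics; python3 - <<'E'
from plant import r,vision,models,telemetry
import cv2,numpy as np
for c in("top","side"):
    im=vision.snapshot(c); cv2.imwrite(f"pics/{c}0.png",im[:,:,::-1])
    print(c,{k:np.round(v,3).tolist() for k,v in vision.get_calibration(c).items()})
    for t in("pot","block","key","key_grip","slot_a","nut_a"):
        for d in models.mark_of(t,c) if t!="nut_a" else models.boxes_of(t,c): print(t,np.round(d["at"],3),round(d["score"],2))
print(telemetry.current_t())
E
```

```text
pics
top {'fx': 491.536, 'fy': 491.536, 'cx': 261.039, 'cy': 189.342, 'position': [0.144, -0.033, 1.698], 'orientation': [-0.063, 0.707, -0.7, 0.077]}
pot [ 0.556 -0.018 -0.002] 0.9
block [ 0.485 -0.38   0.006] 0.83
block [ 0.39  -0.298 -0.   ] 0.55
block [ 0.319 -0.437  0.002] 0.52
key [ 0.396 -0.304  0.01 ] 0.51
key [ 0.305 -0.336 -0.001] 0.47
key [ 0.406 -0.399 -0.002] 0.4
key_grip [ 0.402 -0.402  0.062] 0.51
key_grip [ 0.306 -0.336  0.059] 0.5
key_grip [ 0.392 -0.308  0.082] 0.41
slot_a [0.494 0.066 0.111] 0.89
slot_a [ 0.654 -0.009  0.11 ] 0.75
slot_a [ 0.508 -0.111  0.104] 0.75
side {'fx': 353.707, 'fy': 353.707, 'cx': 256.091, 'cy': 187.349, 'position': [0.386, -0.953, 0.809], 'orientation': [-0.435, 0.898, -0.062, 0.023]}
pot [ 0.556 -0.017  0.004] 0.92
block [ 0.395 -0.304 -0.004] 0.9
block [ 0.488 -0.374  0.003] 0.71
block [ 0.316 -0.438 -0.001] 0.7
key [ 0.306 -0.339 -0.001] 0.75
key [ 0.392 -0.301  0.011] 0.56
key [ 0.405 -0.4   -0.002] 0.54
key [0.498 0.059 0.112] 0.5
key_grip [ 0.393 -0.302  0.09 ] 0.91
key_grip [ 0.4   -0.402  0.064] 0.74
key_grip [ 0.302 -0.336  0.058] 0.7
slot_a [0.498 0.06  0.113] 0.95
slot_a [ 0.51  -0.107  0.114] 0.87
slot_a [ 0.657 -0.007  0.111] 0.79
nut_a [ 0.651 -0.017  0.126] 0.59
nut_a [ 0.517 -0.109  0.129] 0.45
0.7
```

```bash
python3 - <<'E'
import cv2,numpy as np
a=cv2.imread("pics/top0.png");b=cv2.imread("pics/side0.png")
def crop(i,x0,y0,x1,y1,s): 
    return cv2.resize(i[y0:y1,x0:x1],None,fx=s,fy=s,interpolation=cv2.INTER_CUBIC)
cv2.imwrite("pics/a1.png",cv2.resize(a,(800,600)));cv2.imwrite("pics/b1.png",cv2.resize(b,(800,600)))
E
```

```text
(no output)
```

View pics/a1.png

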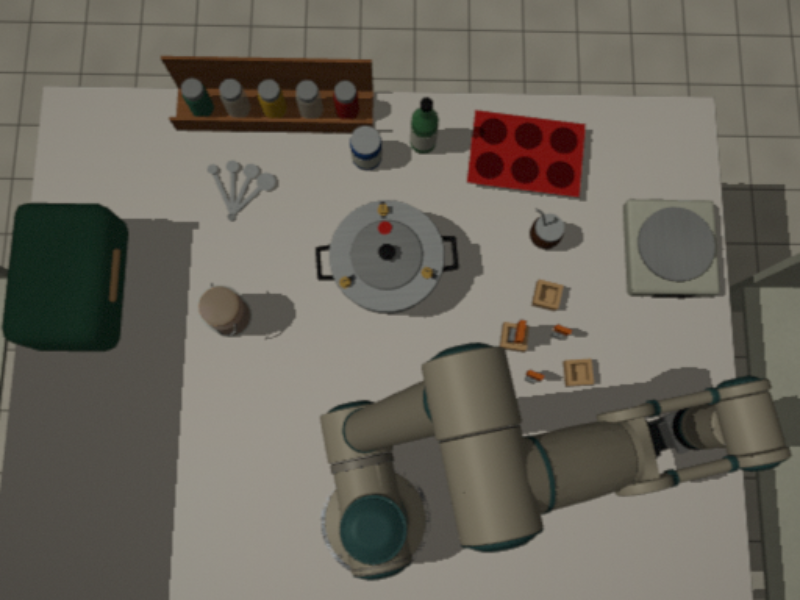

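View pics/b1.png

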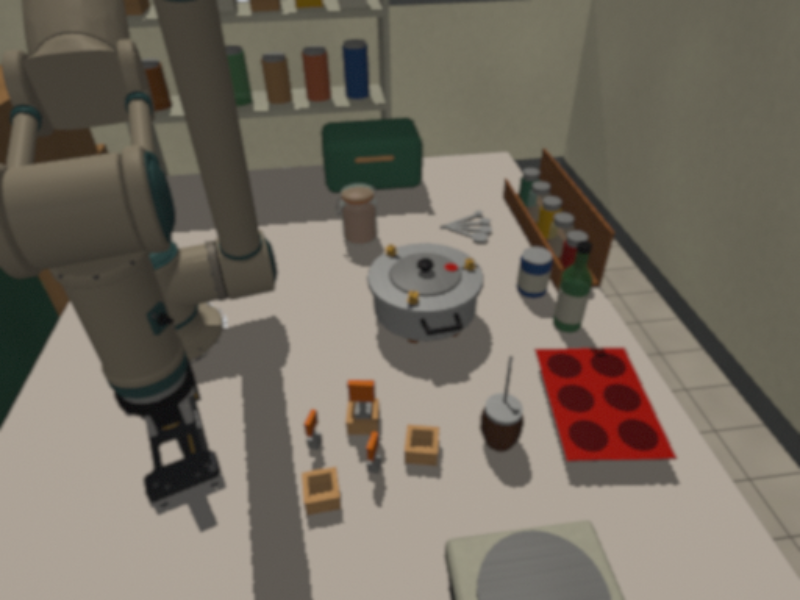

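```bash
cat > h.py <<'E'
from plant import r,gripper_to,inverse_kinematics,vision,models,telemetry
import cv2,numpy as np
from scipy.spatial.transform import Rotation as R
def quat(psi): # tool down, tool x at world angle psi
    q=(R.from_euler('z',psi)*R.from_euler('x',np.pi)).as_quat(); return [q[3],*q[:3]]
def rot(q): return R.from_quat([q[1],q[2],q[3],q[0]]).as_matrix()
def yaw():
    m=rot(telemetry.current_tool_rot()); return np.arctan2(m[1,0],m[0,0])
def snap(name,f=None):
    cal=vision.get_calibration(name); im=vision.snapshot(name)
    if f: cv2.imwrite(f,im[:,:,::-1])
    return cal,im
def px2w(cal,u,v,z):
    d=rot(cal["orientation"])@np.array([(u-cal["cx"])/cal["fx"],(v-cal["cy"])/cal["fy"],1]); p=np.array(cal["position"])
    return p+d*(z-p[2])/d[2]
def w2px(cal,p):
    q=rot(cal["orientation"]).T@(np.array(p)-cal["position"]); return np.array([cal["fx"]*q[0]/q[2]+cal["cx"],cal["fy"]*q[1]/q[2]+cal["cy"]])
E
python3 - <<'E'
from h import *
c=vision.get_calibration("wrist");print(c)
p=np.array(telemetry.current_ee_pos());M=rot(telemetry.current_tool_rot())
print("cam in tool",M.T@(np.array(c["position"])-p),(M.T@rot(c["orientation"])).round(3),yaw())
for pos in([.556,-.018,.35],[.655,-.008,.25],[.51,-.108,.25],[.393,-.302,.2]):
    print(pos,[(d,None if (q:=inverse_kinematics(pos,quat(np.radians(d)))) is None else round(q[5],2)) for d in range(-180,180,30)])
E
```

```text
{'fx': 335.88334833979184, 'fy': 335.88334833979184, 'cx': 255.78014173140625, 'cy': 194.36274241224916, 'position': array([ 0.25326763, -0.52243933,  0.38421634]), 'orientation': array([ 0.09930132,  0.8078299 , -0.57668803, -0.07057633])}
cam in tool [ 0.0013721  -0.06985432 -0.15370867] [[ 1.     0.     0.   ]
 [-0.     0.97   0.242]
 [-0.    -0.242  0.97 ]] -1.2399933115396564
[0.556, -0.018, 0.35] [(-180, None), (-150, np.float64(2.46)), (-120, np.float64(1.94)), (-90, np.float64(1.41)), (-60, np.float64(0.89)), (-30, np.float64(0.37)), (0, np.float64(-0.16)), (30, np.float64(-0.68)), (60, np.float64(-1.2)), (90, np.float64(-1.73)), (120, np.float64(-2.25)), (150, None)]
[0.655, -0.008, 0.25] [(-180, None), (-150, np.float64(2.5)), (-120, np.float64(1.98)), (-90, np.float64(1.45)), (-60, np.float64(0.93)), (-30, np.float64(0.41)), (0, np.float64(-0.12)), (30, np.float64(-0.64)), (60, np.float64(-1.17)), (90, np.float64(-1.69)), (120, np.float64(-2.21)), (150, None)]
[0.51, -0.108, 0.25] [(-180, None), (-150, np.float64(2.28)), (-120, np.float64(1.75)), (-90, np.float64(1.23)), (-60, np.float64(0.7)), (-30, np.float64(0.18)), (0, np.float64(-0.34)), (30, np.float64(-0.87)), (60, np.float64(-1.39)), (90, np.float64(-1.91)), (120, np.float64(-2.44)), (150, None)]
[0.393, -0.302, 0.2] [(-180, np.float64(2.35)), (-150, np.float64(1.82)), (-120, np.float64(1.3)), (-90, np.float64(0.78)), (-60, np.float64(0.25)), (-30, np.float64(-0.27)), (0, np.float64(-0.8)), (30, np.float64(-1.32)), (60, np.float64(-1.84)), (90, np.float64(-2.37)), (120, None), (150, None)]
```

```bash
python3 - <<'E'
from h import *
import pickle
gripper_to(0.01)
r.move_to([.590,-.067,.30],quat(np.radians(35)))
cal,im=snap("wrist","pics/w1.png"); out={"pot":cal}
for t in("pot","slot_a"):
    for d in models.mark_of(t,"wrist"): print(t,np.round(d["at"],4),round(d["score"],2))
for d in models.boxes_of("nut_a","wrist"): print("nut",np.round(d["at"],4),round(d["score"],2))
r.move_to([.453,-.302,.26],quat(np.pi/2))
cal,im=snap("wrist","pics/w2.png"); out["key"]=cal
for t in("block","key","key_grip"):
    for d in models.mark_of(t,"wrist"): print(t,np.round(d["at"],4),round(d["score"],2))
gripper_to(0.06)
pickle.dump(out,open("cals.pkl","wb")); print(telemetry.current_t())
for n in("w1","w2"): cv2.imwrite(f"pics/{n}b.png",cv2.resize(cv2.imread(f"pics/{n}.png"),(768,576),interpolation=cv2.INTER_CUBIC))
E
```

```text
pot [ 0.5545 -0.0157  0.0012] 0.77
slot_a [ 0.6537 -0.008   0.1144] 0.96
slot_a [ 0.5152 -0.109   0.1117] 0.82
slot_a [0.4971 0.0654 0.11  ] 0.82
slot_a [ 0.398  -0.3006  0.0875] 0.24
nut [ 0.5187 -0.0995  0.1348] 0.81
nut [ 0.6496 -0.0111  0.1322] 0.76
nut [0.4963 0.065  0.1297] 0.56
block [ 0.49   -0.3782 -0.0015] 0.98
block [ 0.3926 -0.3038 -0.0025] 0.96
block [ 0.3151 -0.4383  0.0005] 0.72
key [ 0.3933 -0.2986  0.0124] 0.82
key [ 0.301  -0.3392 -0.0017] 0.79
key [ 4.064e-01 -4.033e-01  1.000e-04] 0.72
key_grip [ 0.3965 -0.3007  0.0879] 0.78
key_grip [ 0.3015 -0.3402  0.0636] 0.65
key_grip [ 0.4036 -0.402   0.0568] 0.59
key_grip [ 0.5508 -0.0138 -0.0016] 0.47
6.8667
```

View pics/w1b.png

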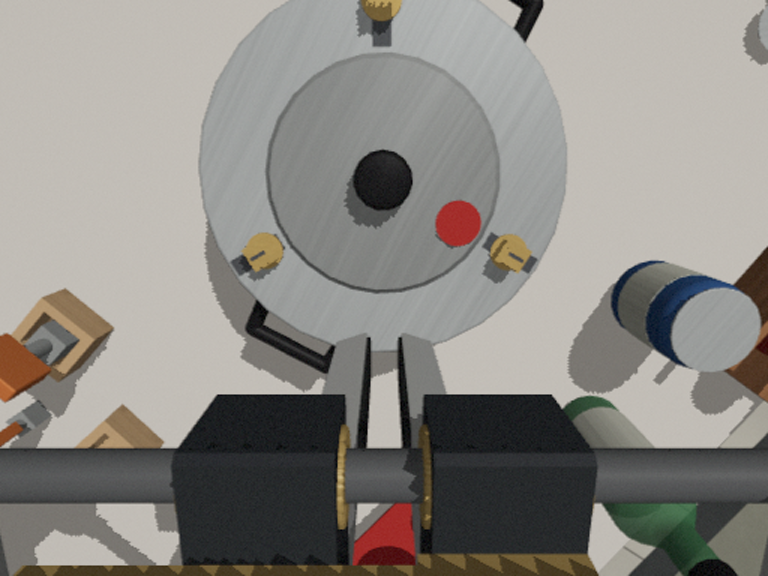

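View pics/w2b.png

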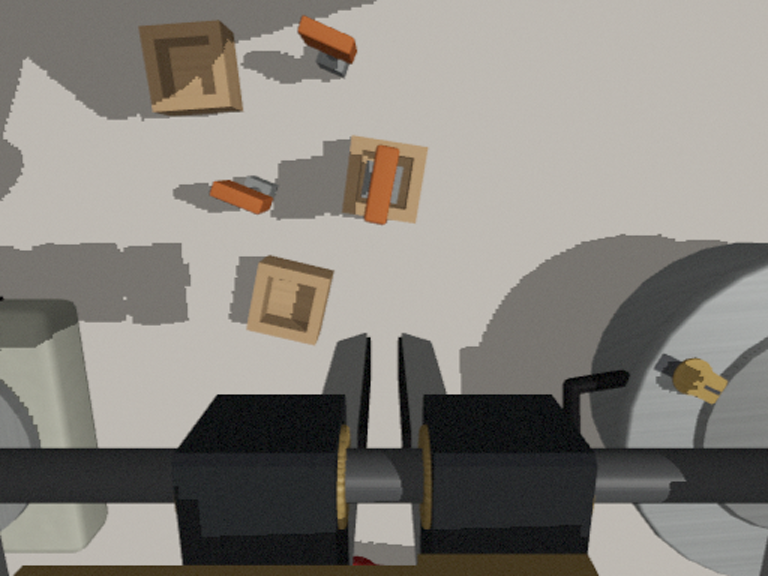

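```bash
cat > meas.py <<'E'
from h import *
import pickle
from scipy.optimize import least_squares
cals=pickle.load(open("cals.pkl","rb"))
def hullpts(x,y,a,h0=.112):
    P=[]
    for s,z in((.0085,h0+.017),(.0063,h0+.021),(.0085,h0+.002)):
        for k in range(4):
            t=a+np.pi/4+k*np.pi/2; P.append([x+s*2**.5*np.cos(t),y+s*2**.5*np.sin(t),z])
    for t in np.arange(0,6.28,.2): P+= [[x+.0125*np.cos(t),y+.0125*np.sin(t),h0+.002]]
    return P
def blob(mask,u,v,rad):
    m=np.zeros_like(mask); m[max(0,int(v-rad)):int(v+rad),int(u-rad):int(u+rad)]=1
    n,l,s,c=cv2.connectedComponentsWithStats((mask&m).astype(np.uint8))
    i=1+np.argmax(s[1:,4]); return l==i,c[i],s[i]
def nutfit(im,cal,guess,a):
    hsv=cv2.cvtColor(im,cv2.COLOR_RGB2HSV); mask=(hsv[...,0]>14)&(hsv[...,0]<30)&(hsv[...,1]>90)
    u,v=w2px(cal,[*guess,.125]); b,c,s=blob(mask,u,v,25)
    hull=cv2.convexHull(np.argwhere(b)[:,::-1].astype(np.int32)); M=cv2.moments(hull); c=np.array([M["m10"],M["m01"]])/M["m00"]
    def f(p):
        h=cv2.convexHull(np.array([w2px(cal,q) for q in hullpts(p[0],p[1],a)],np.float32)); m=cv2.moments(h)
        return np.array([m["m10"],m["m01"]])/m["m00"]-c
    sol=least_squares(f,guess,x_scale=.001,diff_step=1e-3); return sol.x,M["m00"],s
if __name__=="__main__":
    im=cv2.imread("pics/w1.png")[:,:,::-1].copy(); cal=cals["pot"]
    b,c,s=blob(im.max(2)<60,383/1.5,180/1.5,25); k=px2w(cal,*c,.14); print("knob",c,s,k)
    hsv=cv2.cvtColor(im,cv2.COLOR_RGB2HSV)
    b,c,s=blob((hsv[...,1]>150)&((hsv[...,0]<8)|(hsv[...,0]>172)),458/1.5,222/1.5,25); print("spot",s,px2w(cal,*c,.113))
    N={}
    for n,g,a in(("A",[.652,-.009],.1),("B",[.515,-.106],.1-2*np.pi/3)):
        N[n],ar,s=nutfit(im,cal,np.array(g),a); print(n,N[n],ar,s)
    def f(p):
        C=p[:2]; e=[*(C-k[:2])*1]
        for i,n in enumerate("AB"):
            t=p[2]-i*2*np.pi/3; e+=list(N[n]-C-p[3+i]*np.array([np.cos(t),np.sin(t)]))
        return e
    s=least_squares(f,[.555,-.016,.1,.1,.1]); print("pot",s.x,np.array(s.fun).round(4))
    im=cv2.imread("pics/w2.png")[:,:,::-1].copy(); cal=cals["key"]; hsv=cv2.cvtColor(im,cv2.COLOR_RGB2HSV)
    b,c,_=blob((hsv[...,1]>150)&(hsv[...,0]<14),382/1.5,183/1.5,40)
    rc=cv2.minAreaRect(np.argwhere(b)[:,::-1].astype(np.float32)); box=cv2.boxPoints(rc)
    print("key",rc); W=np.array([px2w(cal,*p,.107)[:2] for p in box]); e=[W[1]-W[0],W[2]-W[1]]
    print(W.mean(0),[ (np.linalg.norm(x).round(4),np.degrees(np.arctan2(x[1],x[0])).round(1)) for x in e])
E
python3 meas.py
```

```text
knob [254.69758065 119.82258065] [ 235  100   40   41 1240] [ 0.55406308 -0.01937658  0.14      ]
spot [291 134  29  30 687] [ 0.61220462 -0.01409774  0.113     ]
A [ 0.65210407 -0.01022013] 482.0 [327 156  27  26 468]
B [ 0.51530757 -0.10451444] 485.0 [161 155  28  26 471]
pot [ 0.55412791 -0.01946491  0.09470516  0.09841134  0.0934903 ] [ 0.0001 -0.0001  0.     -0.0001  0.0001 -0.    ]
key ((254.12074279785156, 122.52264404296875), (15.664525985717773, 51.23221206665039), 10.619654655456543)
[ 0.39469395 -0.30467871] [(np.float64(0.0448), np.float64(168.8)), (np.float64(0.0137), np.float64(79.8))]
```

```bash
python3 - <<'E'
from h import *
psi=np.radians(78.8); k=[.3947,-.3047]
r.move_to([*k,.17],quat(psi))
r.move_l([*k,.093],vel=.1,guard=15)
gripper_to(0.008,f_grip=50); print("open",telemetry.current_opening(),telemetry.current_ee_pos())
r.move_l([*k,.26],vel=.15)
r.move_to([.6521,-.0102,.25],quat(.0947+np.pi/2))
snap("side","pics/s2.png"); 
a=cv2.imread("pics/s2.png")[130:290,170:370]; cv2.imwrite("pics/s2b.png",cv2.resize(a,None,fx=4,fy=3.75,interpolation=cv2.INTER_CUBIC))
print(telemetry.current_opening(),telemetry.current_joints()[5],telemetry.current_t(),telemetry.current_wrist_force())
E
```

```text
open 0.013715364711340617 [ 0.39463141 -0.30463117  0.09290571]
0.013988912865477827 -1.7878238786711849 11.8417 [ 0.17785957  0.14116316 -1.00264341]
```

View pics/s2b.png

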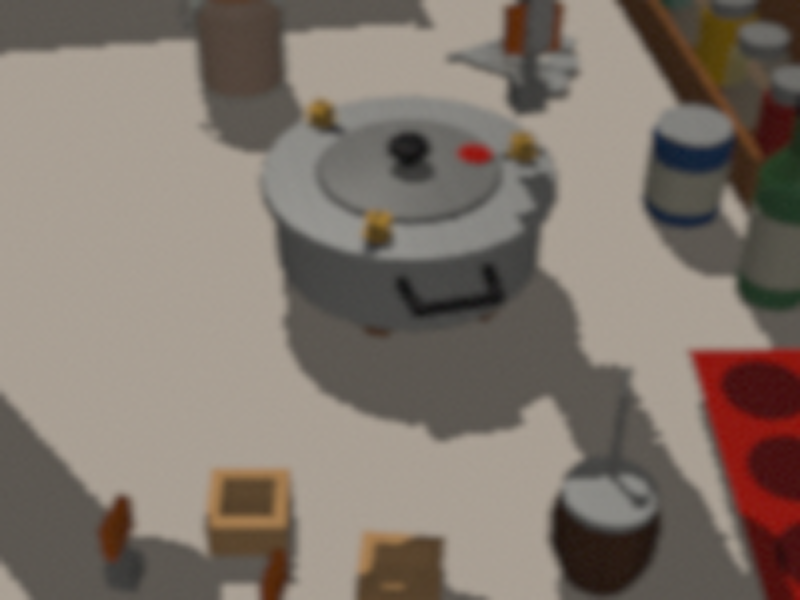

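```bash
python3 - <<'E'
from h import *
st=lambda s:print(s,np.round(telemetry.current_ee_pos(),4),np.round(telemetry.current_wrist_force(),2),np.round(telemetry.current_torque(),3),round(telemetry.current_t(),2))
st("0"); p=[.6521,-.0102]
r.move_l([*p,.222],vel=.08,guard=5); st("1")
print(r.move_l([*p,.2005],vel=.02,guard=5)); st("2")
E
```

```text
0 [ 0.6517 -0.0117  0.2502] [ 0.18  0.14 -1.  ] [ 0.137 -0.14   0.019] 11.84
1 [ 0.6519 -0.0105  0.2217] [-0.48 -0.56 -0.82] [ 0.024 -0.122 -0.04 ] 12.34
False
2 [ 0.6519 -0.0098  0.2003] [-1.06  3.46 -2.65] [ 0.775 -0.087  0.026] 13.57
```

```bash
cat >> h.py <<'E'
st=lambda s:print(s,np.round(telemetry.current_ee_pos(),4),round(float(np.degrees(yaw())),2),"F",np.round(telemetry.current_wrist_force(),1),"M",np.round(telemetry.current_torque(),3),round(telemetry.current_t(),2))
E
python3 - <<'E'
from h import *
r.move_l([.6521,-.0096,.2005],vel=.01); st("c")
q=np.array(telemetry.current_joints()); q0=q[5]
for d in(.06,.12,.3,np.pi/2):
    q[5]=q0+d; r.movej(q); st(round(d,2))
E
```

```text
c [ 0.6519 -0.0096  0.2004] 95.43 F [ 0.6  1.7 -1.8] M [ 0.638 -0.036  0.004] 13.82
0.06 [ 0.6522 -0.0093  0.2004] 92.07 F [ 0.2  3.  -1.8] M [ 0.825 -0.213  0.031] 14.07
0.12 [ 0.6524 -0.0091  0.2005] 88.68 F [ 1.4  4.8 -1.7] M [ 1.107 -0.415  0.061] 14.32
0.3 [ 0.6524 -0.0092  0.2005] 78.5 F [ 1.3  4.4 -2.3] M [ 1.213 -0.539  0.021] 14.61
1.57 [ 0.652  -0.0095  0.2005] 5.56 F [ 0.5  4.7 -0.8] M [ 1.059 -0.393  0.09 ] 15.77
```

```bash
python3 - <<'E'
from h import *
q=np.array(telemetry.current_joints()); 
for y in(45,):pass
cur=yaw(); tgt=.0947-np.pi/2-.1
q[5]+=cur-tgt; r.movej(q); st("end")
q[5]-=.1; r.movej(q); st("back")
p=telemetry.current_ee_pos()
print(r.move_l([p[0],p[1],.25],vel=.08)); st("up")
# look: camera shifted so nut A is at image top
a=.0947-np.pi/2
psi=np.radians(35)
r.move_to([.590,-.067,.30],quat(psi)); 
import pickle
cal,im=snap("wrist","pics/w3.png"); pickle.dump(cal,open("c3.pkl","wb")); st("look")
c=im[80:210,130:390]; cv2.imwrite("pics/w3b.png",cv2.resize(c[:,:,::-1],None,fx=3,fy=3,interpolation=cv2.INTER_CUBIC))
E
```

```text
end [ 0.6516 -0.0091  0.2005] -90.29 F [ 0.2  6.1 -1. ] M [ 1.287 -0.087  0.094] 17.25
back [ 0.6519 -0.0096  0.2005] -84.71 F [ 0.3  4.7 -0.5] M [ 1.096 -0.137 -0.018] 17.5
False
up [ 0.6515 -0.01    0.2497] -84.6 F [-0.5  0.5 -0.7] M [ 0.018  0.005 -0.04 ] 18.27
look [ 0.59   -0.0669  0.2998] 34.99 F [-0.1 -1.2 -1.6] M [-0.046 -0.116  0.024] 20.22
```

View pics/w3b.png

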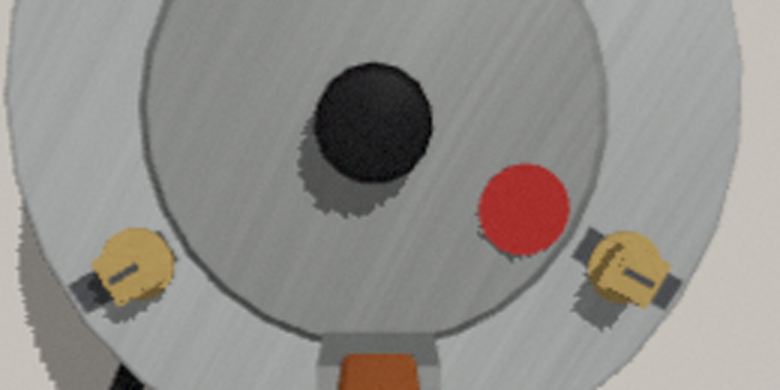

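```bash
python3 - <<'E'
import cv2,numpy as np
a=cv2.imread("pics/w1.png");b=cv2.imread("pics/w3.png")
f=lambda i,u,v:cv2.resize(i[v-22:v+22,u-22:u+22],(390,290),interpolation=cv2.INTER_CUBIC)
cv2.imwrite("pics/cmp.png",np.vstack([np.hstack([f(i,341,168),f(i,175,168)]) for i in(a,b)]))
E
```

```text
(no output)
```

View pics/cmp.png

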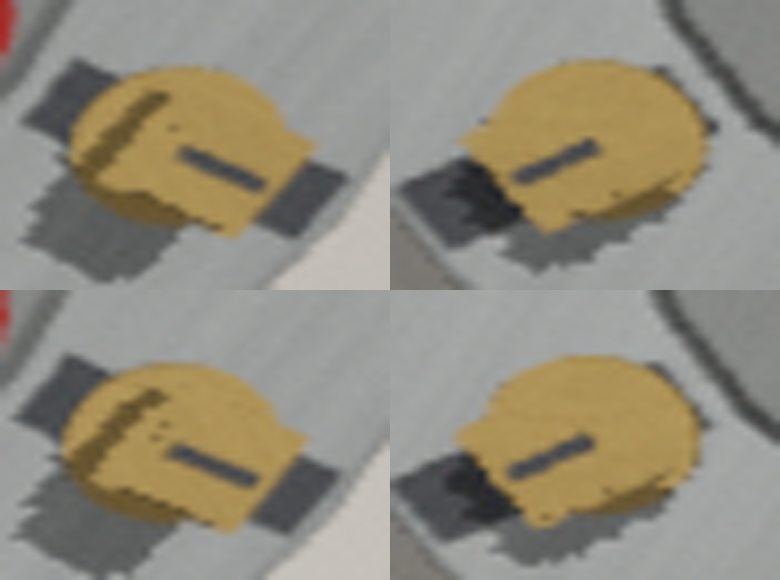

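```bash
python3 - <<'E'
from h import *
p=[.5153,-.1040]; a=.0947-2*np.pi/3+np.pi
r.move_to([*p,.25],quat(a)); st("0")
r.move_l([*p,.222],vel=.08,guard=5); st("1")
s=r.move_l([*p,.2005],vel=.02,guard=5); print(s); st("2")
if not s:
    q=np.array(telemetry.current_joints()); q[5]+=.06; r.movej(q); st("t")
    q[5]+=.06; r.movej(q); st("t")
E
```

```text
0 [ 0.5161 -0.104   0.2505] 65.32 F [ 0.5 -0.5  0.1] M [ 0.081 -0.112 -0.015] 20.87
1 [ 0.5158 -0.1039  0.222 ] 65.44 F [ 0.1 -0.8 -0.9] M [ 0.059 -0.148  0.039] 21.37
False
2 [ 0.5154 -0.104   0.2006] 65.42 F [-0.3 -0.5 -0.5] M [ 0.03  -0.084 -0.029] 22.59
t [ 0.5154 -0.1039  0.2007] 62.07 F [ 0.  -0.1 -1. ] M [ 0.042 -0.071  0.048] 22.84
t [ 0.5152 -0.1038  0.2007] 58.67 F [-0.4  0.9 -0.2] M [ 0.268 -0.006 -0.003] 23.09
```

```bash
python3 - <<'E'
from h import *
import pickle
q=np.array(telemetry.current_joints()); tgt=.0947-2*np.pi/3+np.pi/2-.1
q[5]+=yaw()-tgt; r.movej(q); st("end")
q[5]-=.1; r.movej(q); st("back")
p=telemetry.current_ee_pos(); r.move_l([p[0],p[1],.25],vel=.08); st("up")
r.move_to([.590,-.067,.30],quat(np.radians(35)))
cal,im=snap("wrist","pics/w4.png"); pickle.dump(cal,open("c4.pkl","wb")); st("look")
f=lambda i,u,v:cv2.resize(i[v-22:v+22,u-22:u+22],(390,390),interpolation=cv2.INTER_CUBIC)
cv2.imwrite("pics/w4b.png",np.hstack([f(im,341,168),f(im,175,168)])[:,:,::-1])
E
```

```text
end [ 0.5147 -0.1038  0.2006] -30.24 F [-2.3 -0.3  1.4] M [-0.021  0.627  0.12 ] 24.48
back [ 0.5152 -0.1038  0.2006] -24.69 F [-1.5  0.5 -0.5] M [0.019 0.225 0.004] 24.73
up [ 0.515  -0.1037  0.2497] -24.58 F [ 0.2 -0.3 -0.7] M [-0.046 -0.032 -0.037] 25.49
look [ 0.5893 -0.0671  0.2992] 34.93 F [ 0.7 -0.7 -0.5] M [ 0.016 -0.147 -0.027] 26.44
```

View pics/w4b.png

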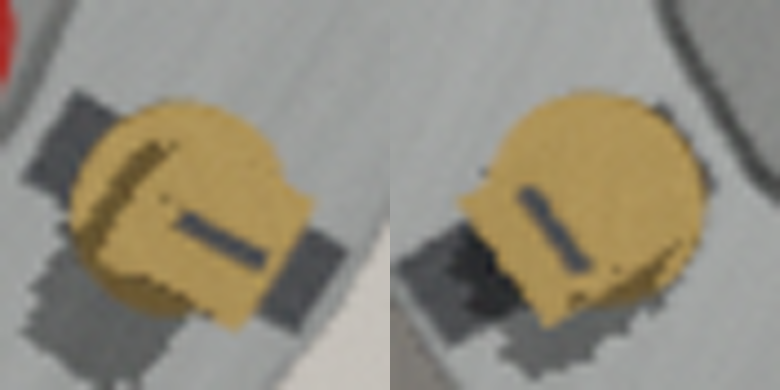

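```bash
cat > slit.py <<'E'
from h import *
import pickle
def slit(im,cal,n):
    xy,a=n; u,v=w2px(cal,[*xy,.133]); s=im[...,0].astype(int)-im[...,2]
    m=np.zeros(s.shape,np.uint8); U,V=np.mgrid[0:384,0:512]
    # pixels mapping to within 5 mm of nut axis, bluish-dark
    W=[]; 
    for vv in range(int(v)-9,int(v)+10):
        for uu in range(int(u)-9,int(u)+10):
            p=px2w(cal,uu,vv,.133)[:2]
            if np.linalg.norm(p-xy)<.0062: W.append([*p,max(0,110-s[vv,uu]-45)])
    W=np.array(W); W[W[:,2]<15,2]=0
    w=W[:,2]; c=(W[:,:2]*w[:,None]).sum(0)/w.sum(); d=W[:,:2]-c; C=(d*w[:,None]).T@d/w.sum()
    e,v=np.linalg.eigh(C); ang=np.degrees(np.arctan2(v[1,1],v[0,1])-a)
    return (c-xy).round(4),np.round((ang+45)%180-45,1),np.sqrt(e).round(4)
A=(np.array([.6521,-.0098]),.0947);B=(np.array([.5153,-.1042]),.0947-2*np.pi/3)
if __name__=="__main__":
    c1=pickle.load(open("cals.pkl","rb"))["pot"]
    for n,c in(("w1",c1),("w3",pickle.load(open("c3.pkl","rb"))),("w4",pickle.load(open("c4.pkl","rb")))):
        im=cv2.imread(f"pics/{n}.png")[:,:,::-1]; print(n,"A",slit(im,c,A),"B",slit(im,c,B))
E
python3 slit.py
```

```text
w1 A (array([ 0.0003, -0.0004]), np.float64(-0.4), array([0.0006, 0.003 ])) B (array([-0.    , -0.0005]), np.float64(-0.2), array([0.0006, 0.003 ]))
w3 A (array([ 0.0003, -0.0005]), np.float64(1.7), array([0.0006, 0.003 ])) B (array([ 0.0001, -0.0004]), np.float64(-0.2), array([0.0006, 0.0031]))
w4 A (array([ 0.0003, -0.0004]), np.float64(1.6), array([0.0006, 0.003 ])) B (array([-0.0001, -0.0005]), np.float64(92.2), array([0.0006, 0.0031]))
```

```bash
python3 - <<'E'
from h import *
k=[.3947,-.3047]
r.move_to([*k,.24],quat(np.radians(78.8)))
print(r.move_l([*k,.105],vel=.1,guard=8)); st("a")
print(r.move_l([*k,.091],vel=.02,guard=4)); st("b")
gripper_to(0.05); r.hold(.3); print(telemetry.current_opening())
r.move_l([*k,.25],vel=.12)
r.move_to([.453,-.302,.30],quat(np.pi/2))
cal,im=snap("wrist","pics/w5.png")
for t in("key","key_grip"):
    for d in models.mark_of(t,"wrist"): print(t,np.round(d["at"],4),round(d["score"],2))
snap("side","pics/s5.png"); st("end")
a=im[40:240,130:390]; b=cv2.imread("pics/s5.png")[200:350,160:355][:,:,::-1]
cv2.imwrite("pics/f.png",np.hstack([cv2.resize(a,(400,308)),cv2.resize(b,(400,308))])[:,:,::-1])
E
```

```text
False
a [ 0.3951 -0.3051  0.1056] 78.8 F [ 0.1  0.1 -0.7] M [ 0.031 -0.181  0.001] 29.15
True
b [ 0.3946 -0.3046  0.0929] 78.8 F [-0.3  0.2  4.2] M [ 0.062 -0.099  0.025] 29.74
0.04965614769979904
key [ 0.3029 -0.3386  0.0018] 0.92
key [ 0.4057 -0.4014 -0.0023] 0.84
key [ 0.3933 -0.2996  0.0121] 0.63
key_grip [ 0.4023 -0.4015  0.0555] 0.94
key_grip [ 0.3005 -0.3364  0.0596] 0.82
key_grip [ 0.3968 -0.302   0.0891] 0.69
end [ 0.4516 -0.3016  0.2987] 89.94 F [-0.   0.1 -0.2] M [ 0.014 -0.172 -0.045] 32.85
```

View pics/f.png

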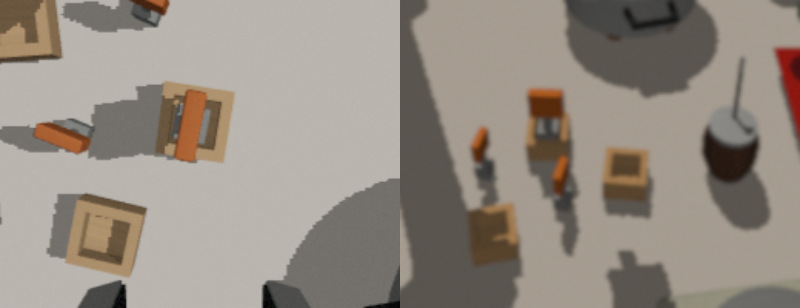

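The key stands upright in its block again (bar at about (190,125) in the left half), and the gripper is clear of everything. The neighbouring keys and blocks have not moved.

```bash
python3 -c "
from plant import r
r.sign_off()"
```

```text
the job is handed in; nothing more can be done
```

I tightened nut A by two quarter turns and then nut B by one, using only the largest orange-handled key. I then stood the key back upright in its own block, let go and handed the job in at about 33 s of the 72 s allowed. Nut C and the other things on the shelf were not touched.

- **Nut angles:** the marks on top of the nuts put A about 2° short of a half turn and B about 2.4° short of a quarter turn. I judged that close enough and did not correct it.
- **Nut A's turn is less certain than B's:** A's mark looks the same after a half turn as before it. The evidence that A turned is the full seating depth, the torque felt during the turn and the small 2° shift of its mark. B's quarter turn shows plainly in the picture.
- **Forces:** the key went down over both nuts without tripping the 5 N guard. There was a steady sideways force of 3–6 N on A, consistent with a tangential misalignment of under 1 mm.
- **Key:** it reached the pocket floor at the height it was picked up from. The last wrist and side pictures show it upright with the gripper clear.

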